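# Set the height stop over the setting block and hold it

## Robot

A 6-joint arm with a two-finger parallel gripper is mounted at the origin on a cart in front of the work surface, level with it; the furniture and walls round the work are solid. World frame = base frame: x ahead of the robot, y to its left, z up, the work surface at z = 0. Lengths are in mm, angles in rad, forces in N, time in s.
With the tool pointing down it reaches from about 350 to 775 mm from the base axis. Payload 7.3 kg.
Tool frame: the origin (TCP) lies on the centre line of the jaws, within the pads' length; the fingertips stand 22 mm ahead of it and the grasp point (between the pads) lies 3 mm ahead of it; z points along the fingers, y is the direction in which the jaws open and shut (so a half turn about z gives the same grasp; the last joint's range is limited). The gripper opens to 92 mm and grips with 3 to 60 N. Pads are 19 mm wide; open, the fingers measure 130 mm over their backs; the gripper's body (75 mm by 190 mm) begins 47 mm behind the grasp point.
Start: joints at [-0.146, 0.342, 1.524, -0, 1.275, -0.146], TCP at [525.017, 0.02, 248.741] pointing down, gripper open.
Joint ranges: [-2.53, 2.53], [-0.77, 2.02], [0.04, 2.7], [-1, 4.14], [0.28, 2.66], [-3.11, 3.11]. Speed limits (rad/s): [2.57, 2.57, 3.14, 3.14, 3.14, 3.14].

## Interface

Orientations are given as [roll, pitch, yaw] about the fixed x, y, z axes, in that order (R = Rz(yaw) Ry(pitch) Rx(roll)).
In Python, from plant import get_obs, capture, close_job gives the robot as it stands.
- The arm moves only by the tool carry_out, never from a script. Its arguments are lists of equal length, an entry for each row: "xyz": the shift along the tool's x, y, z scaled (see below), a list of three; "dr": the turn, a rotation vector about the tool's x, y, z scaled (see below), a list of three. A call has 1 to 8 rows; each row shifts and turns the commanded pose from where the row before left it, along the tool's axes as they then stand; what a row does not reach is not made up. The controller multiplies each number of a shift by 0.06 m and each number of a turn by 8 degrees. A row lasts 1/8 s, in which the tool goes at most 62.5 mm and 10.7 degrees, less where a joint would pass 70% of its speed; a pose out of reach is approached as far as the arm can. A call with a number of a shift or a turn outside -1 to 1 is refused whole. A call with a gripper value outside its range is refused whole. "gripper" is the gripper's target within -1 to 1 (fully open at 1, half-way at 0, shut at -1), set as the call begins (left out, the last holds). The fingers move at their own pace and stop on an object; the grip force is fixed at half the most. Time passes only in rows, so rows that do not move let the fingers close. It gives the time, the measured TCP pose, the force and the opening at its end, in the units of the state.
- get_obs(): the state, without advancing time (a new reading comes with each control period).
- capture(name): name is "scene" or "side" or "wrist"; returns a dict with "image" (420x560x3 uint8, blue, green, red), "fx", "fy", "cx", "cy" (pixels), "pose" (4x4, takes a point from camera to world coordinates). Camera axes: x right, y up, looking along -z (the intrinsics and any distortion apply to the point x, -y, -z); pixel columns grow to the right and rows downward; lengths in mm; the calibration is good to about 2 mm. The wrist camera is an equidistant fisheye: a pixel r from the principal point sees the ray r / f radians off the axis. A picture is of the moment at which its call begins. There is no depth.
- close_job(): hands the job in, once; it reports no verdict.
The state is a dict: "time": time; "joint_positions": joint angles; "dq": joint speeds; "tau": joint torques, N m; "tool_pos": TCP position; "tcp_rot": TCP orientation; "contact_force": force on the tool from outside, world axes, zero at the start; "moment": the same for the moment, N m; "grip_width": finger opening in mm.
Only numpy, scipy, OpenCV 4.12 (cv2) and the standard library are available. Lean on these libraries where they do the work, as an engineer would, in place of code of your own. Each camera call takes 0.05 s, during which the arm holds its last target.

## Task

Set the height stop: stand the small steel setting block on the stop's steel anvil, upright as it stands now and with the whole of the round foot above it, and let go of it. Then turn the knurled knob on top clockwise until the foot seats on the block, and back it off a quarter turn so that the foot stands just clear of the block. Finish while still gripping the knob and holding it still, so that the setting cannot shift while a colleague tightens the lock nut, and leave the other things on the bench where they are.

Things in the scene. Friction and masses are not known exactly. Their poses are not given: they have to be found in the camera images.
- gauge_block: Setting block: plain ground steel block 25 (its x) x 40 (its y) x 35 (its z) mm, about 0.27 kg, standing loose on the bench with the 35 mm edge upright; origin at the centre of its underside, z up.
- stand: The height stop, fixed to the bench: grey base plate 12 mm thick, x = -51 to +139 mm, y = +-46. Origin on the bench plane straight below the foot; x points from the foot to the column, z up. Column at x = 100: two steel rods (12 mm thick, y = +-25), a brass lead screw between, on top a grey bridge 36 x 78 mm, top at z = 127. In front and at both sides of the anvil it is open.
- anvil (a point): Point on top of the anvil straight below the foot's centre, 16 mm above the bench; axes as the stand's. The anvil is a ground steel plate from x = -49 to +25 mm, y = +-25 in the stand's frame, 4 mm proud of the base plate.
- foot_face (a point): Centre of the foot's flat underside, a round steel face 12 mm across; axes as the stand's. Above it an aluminium arm 16 mm wide (8 to 20 mm above the face) runs from 10 mm in front of the foot back to the carriage on the rods (carriage 40 x 76 mm, centred 100 mm behind the foot, 4 to 36 mm above the face).
- foot (a joint): How far (m) the foot has come down: 0 = topmost (face 46 mm above the anvil), 0.011 = face 35 mm above it, where it just touches the block. Starts 4.5 to 7 mm above touching. Moved by the knob, 12 mm a full turn (1.91 mm per rad): clockwise seen from above lowers it, counter-clockwise raises it. It stays where the knob leaves it.
- knob: Round knurled dark steel knob on the upright lead screw, 30 mm in diameter, white index line on top along its own x axis (yaw = its angle; clockwise from above = yaw falls). Origin on the axis, 139 mm above the bench, 100 mm behind the foot along the stand's x. The gripping cylinder is 6 to 28 mm above the origin and does not rise or fall as it turns; below it a 16 mm neck and a brass lock nut.
- knob_grip (a point): Point on the knob's axis in the middle of its gripping cylinder, 17 mm above the knob's origin (156 mm above the bench). The knob turns lightly (0.01 N m) and has a slip drive: once the foot is seated it slips at about 0.035 N m (some 15 N on the block) and the foot stops, so turning on does no harm; turned back, it takes the screw along at once.
- stopwatch: Bystander, loose, to be left alone: grey timer with a green and a red key, 50 x 62 x 19 mm; origin at the centre of its underside.
- screw_tin: Bystander, loose, to be left alone: round pale tin, 64 x 64 x 25 mm; origin at the centre of its underside.
- marker_black: Bystander, loose, to be left alone: grey and black marker pen, 14 x 135 x 16 mm; origin at the centre of its underside.
- driver_cross: Bystander, loose, to be left alone: screwdriver with red grip, 18 x 167 x 18 mm; origin at the centre of its underside.
- cutter: Bystander, loose, to be left alone: yellow snap-off knife, 19 x 148 x 14 mm; origin at the centre of its underside.
- brush_esd: Bystander, loose, to be left alone: flat black brush, 17 x 145 x 10 mm; origin at the centre of its underside.
Not all that is in view belongs to the job. Of the things shaped like the gauge_block, the steel one is meant.

How it is judged (in metres and radians):
On the way, in this order (a step that is already met when the one before it is completed fails the run):
1. The setting block stands on the anvil, whole foot above it, let go, the foot not yet down on it (x of foot_face in the frame of gauge_block between -0.0075 and 0.0075 m and y of foot_face in the frame of gauge_block between -0.015 and 0.015 m and angle between gauge_block's own z axis and vertical below 0.06 rad and z of gauge_block in the frame of anvil between -0.003 and 0.002 m and contact force between the fingers and gauge_block below 0.2 N and linear speed of gauge_block below 0.02 m/s and value of joint foot below 0.0075 m), for 0.2 s.
2. The foot is seated on the block by the knob (more than 5 N between foot and block, the fingers on the knob and not on the block or the arm) (x of foot_face in the frame of gauge_block between -0.0075 and 0.0075 m and y of foot_face in the frame of gauge_block between -0.015 and 0.015 m and angle between gauge_block's own z axis and vertical below 0.06 rad and z of gauge_block in the frame of anvil between -0.003 and 0.002 m and contact force between foot and gauge_block above 5 N and contact force between the fingers and knob above 1 N and contact force between each of the arm, the fingers and foot below 0.3 N and contact force between each of the arm, the fingers and gauge_block below 0.3 N), for 0.2 s.
At the end, for the whole second after the job is handed in: Block upright on the anvil (tilt under 0.06 rad), foot centre within 7.5 mm (25 mm side) and 15 mm (40 mm side) of its centre; the foot, after seating, stands 2.0 to 3.7 mm above touching and bears on nothing; fingers still grip the still knob (over 3 N) and touch neither block nor arm (x of foot_face in the frame of gauge_block between -0.0075 and 0.0075 m and y of foot_face in the frame of gauge_block between -0.015 and 0.015 m and angle between gauge_block's own z axis and vertical below 0.06 rad and z of gauge_block in the frame of anvil between -0.003 and 0.002 m and value of joint foot between 0.0073 and 0.009 m and contact force between foot and gauge_block below 0.2 N and contact force between the fingers and knob above 3 N and contact force between each of the arm, the fingers and foot below 0.3 N and contact force between each of the arm, the fingers and gauge_block below 0.3 N and linear speed of gauge_block below 0.01 m/s and angular speed of knob below 0.1 rad/s); the arm keeps its last pose, push and grip.
It fails at once if Another thing on the bench was shoved more than 25 mm (distance of any of stopwatch, screw_tin, marker_black, driver_cross, cutter, brush_esd from where it was at the start of the episode above 0.025 m).
It also fails if it takes over 67 s, if anything falls off the work surface, if the arm or the gripper's body presses on something with over 40 N, if the wrist force passes 120 N, or if a joint passes its speed limit or range.

## Working session

There is one attempt and no reset: what is moved stays moved. The work goes in short steps, Python scripts to look and compute and a tool call to move; the robot and the scene stay as the last step left them, time stands still between calls to the robot, and variables do not carry over. Pictures are saved under pics/ and viewed, and the job is handed in when it is done.

Besides the shell and the picture viewer there is one more tool, called in YAML: its name, and indented under it one key for each argument. carry_out: Moves the arm, as the interface text tells. Shifts and turns lie within -1 to 1; 1 stands for 0.06 m of shift or 8 degrees of turn. Its arguments: {"type":"object","properties":{"xyz":{"type":"array"},"dr":{"type":"array"},"gripper":{"type":"number"}},"required":["xyz","dr"]}

```bash
ls; mkdir -p pics
python3 - <<'E'
from plant import *
import cv2
print(get_obs())
for n in ["scene","side","wrist"]:
    c=capture(n); cv2.imwrite(f"pics/{n}0.png",c["image"]); print(n,c["fx"],c["fy"],c["cx"],c["cy"],c["pose"].tolist() if hasattr(c["pose"],"tolist") else c["pose"],[k for k in c])
E
```

```text
pics
{'time': 0.0, 'joint_positions': array([-1.46040185e-01,  3.42720063e-01,  1.52501268e+00,  3.54155778e-05,
        1.27543197e+00, -1.45965255e-01]), 'dq': array([ 0.00080665, -0.00144501,  0.00029641, -0.00078608, -0.00019432,
       -0.00178946]), 'tau': array([ 7.61924657e-04, -4.31245601e+01, -2.44219762e+01,  7.17750052e-02,
        5.59406646e-02, -1.04314388e-04]), 'tool_pos': array([5.24619652e+02, 6.72455833e-02, 2.48047849e+02]), 'tcp_rot': array([-3.14004224e+00, -2.62157445e-04,  1.57071086e+00]), 'contact_force': array([ 0.32749961,  0.33160059, -0.7453705 ]), 'moment': array([ 0.05834999, -0.00950546, -0.02510137]), 'grip_width': 92.19788747926383}
scene 529.9430931498566 529.9430931498566 289.74848776037294 214.80965987574132 [[0.7857553809086435, 0.395529527034683, -0.47554692157223843, -91.52851760325741], [-0.6182249012327496, 0.4777699662996058, -0.6241264541724141, -773.4357128581692], [-0.019658404535199157, 0.7844056683539414, 0.6199365246421097, 965.7389174471386], [0.0, 0.0, 0.0, 1.0]] ['image', 'fx', 'fy', 'cx', 'cy', 'pose']
side 461.36365789471944 461.36365789471944 286.12441159265006 209.28647876324695 [[-0.9015226289958496, 0.26358051916166236, -0.3431942006020501, 216.11097014608535], [-0.4327259885984551, -0.5449506074995354, 0.7181761999519177, 774.6008570241853], [0.0022733675244717166, 0.7959611455996805, 0.6053434450753908, 739.6679197583848], [0.0, 0.0, 0.0, 1.0]] ['image', 'fx', 'fy', 'cx', 'cy', 'pose']
wrist 325.19226210127806 325.19226210127806 277.79347693147844 212.18146487080352 [[0.9999974486833714, 0.000687429346046838, 0.0021517591964868616, 525.0321468264617], [-0.0012745677668773892, 0.9581602282493029, 0.2862295450826989, 78.0471820073306], [-0.0018649674938479165, -0.2862315573834152, 0.9581586598544674, 383.75132694626495], [0.0, 0.0, 0.0, 1.0]] ['image', 'fx', 'fy', 'cx', 'cy', 'pose']
```

View pics/scene0.png

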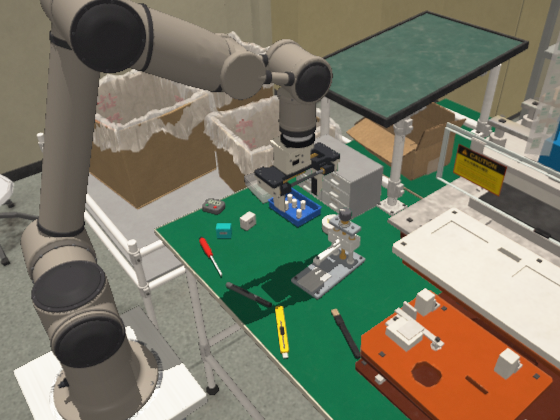

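View pics/side0.png

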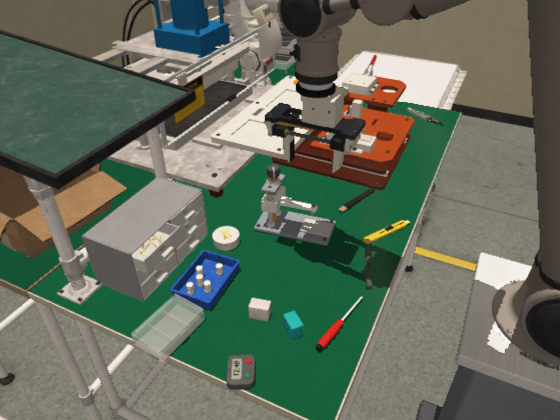

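View pics/wrist0.png

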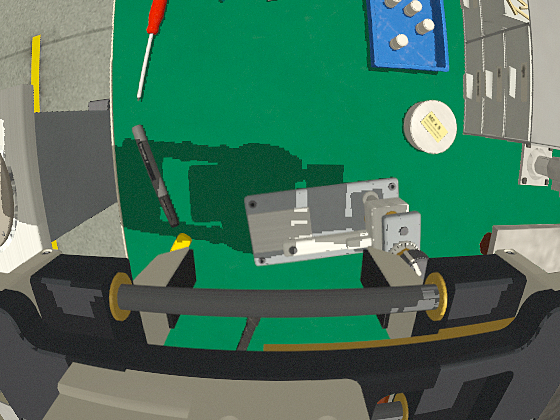

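```bash
cat > h.py <<'E'
import numpy as np, cv2
from scipy.optimize import least_squares
from scipy.spatial.transform import Rotation as R
def ray(c,u,v,wrist=False):
    P=np.array(c["pose"]); x=(u-c["cx"])/c["fx"]; y=(v-c["cy"])/c["fy"]
    if wrist:
        r=np.hypot(x,y); s=np.sin(r)/max(r,1e-9); d=np.array([x*s,-y*s,-np.cos(r)])
    else: d=np.array([x,-y,-1.])
    return P[:3,3],P[:3,:3]@d
def onz(c,u,v,z,wrist=False):
    o,d=ray(c,u,v,wrist); return o+d*(z-o[2])/d[2]
def proj(c,p,wrist=False):
    P=np.array(c["pose"]); q=(np.atleast_2d(p)-P[:3,3])@P[:3,:3]; x,y,z=q[:,0],-q[:,1],-q[:,2]
    if wrist:
        n=np.hypot(x,y); t=np.arctan2(n,z); k=t/np.maximum(n,1e-9)
        return np.c_[c["cx"]+c["fx"]*x*k,c["cy"]+c["fy"]*y*k]
    return np.c_[c["cx"]+c["fx"]*x/z,c["cy"]+c["fy"]*y/z]
E
python3 - <<'E'
import cv2,pickle
from plant import *
C={n:capture(n) for n in ["scene","side","wrist"]}
pickle.dump(C,open("c0.pkl","wb"))
def crop(n,x0,y0,x1,y1,k):
    return cv2.resize(C[n]["image"][y0:y1,x0:x1],None,fx=k,fy=k,interpolation=cv2.INTER_CUBIC)
cv2.imwrite("pics/cs.png",crop("scene",195,190,275,250,8))
cv2.imwrite("pics/cd.png",crop("side",230,280,320,345,8))
cv2.imwrite("pics/stand_s.png",crop("scene",280,195,380,305,5))
cv2.imwrite("pics/stand_d.png",crop("side",240,155,345,250,7))
cv2.imwrite("pics/stand_w.png",crop("wrist",235,165,435,275,4))
E
```

```text
(no output)
```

View pics/cs.png

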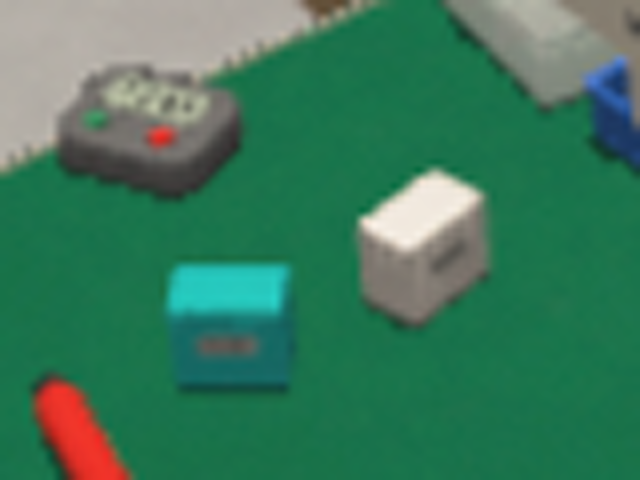

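View pics/cd.png

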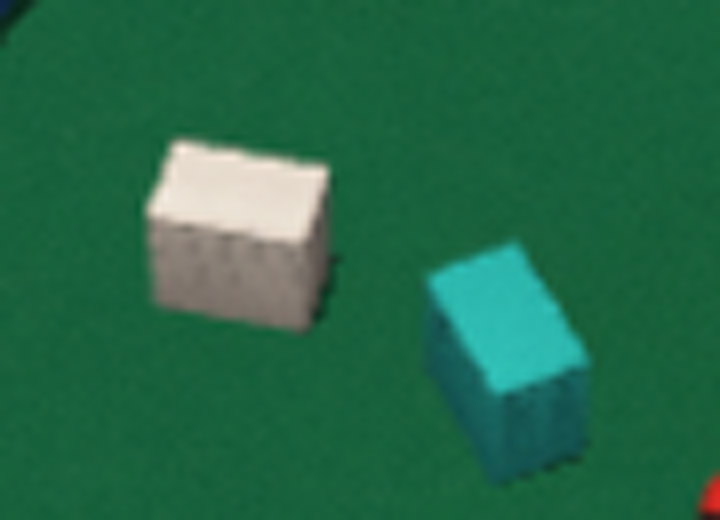

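View pics/stand_d.png

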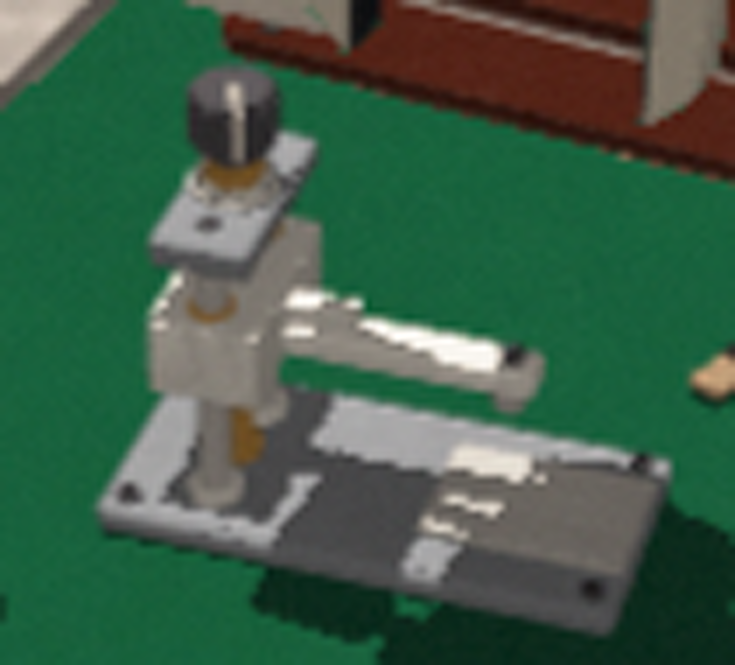

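View pics/stand_w.png

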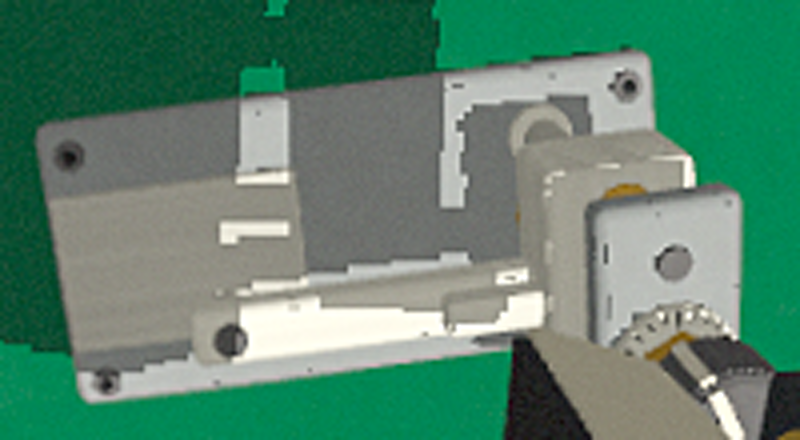

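View pics/stand_s.png

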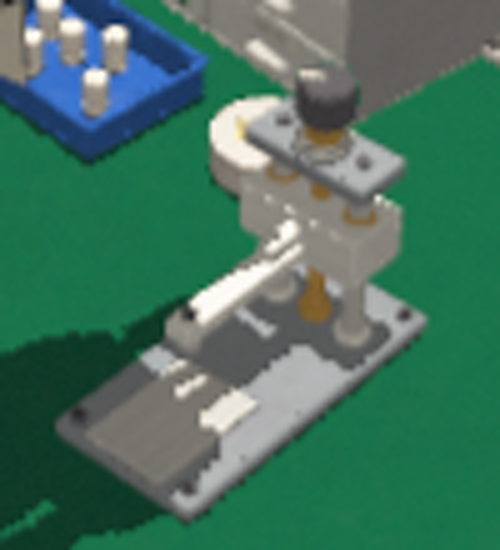

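```bash
cat > fit.py <<'E'
import pickle
from h import *
C=pickle.load(open("c0.pkl","rb"))
def cr(p,o,k): return (np.array(p,float)+.5)/k-.5+np.array(o)
S=lambda p:cr(p,(195,190),8); D=lambda p:cr(p,(230,280),8)
def res_fit(local,obs,x0):
    def f(x):
        c,s=np.cos(x[2]),np.sin(x[2]); r=[]
        for n,l,p in obs:
            w=[x[0]+c*l[0]-s*l[1],x[1]+s*l[0]+c*l[1],l[2]]
            r+=list(proj(C[n],w,n=="wrist")[0]-p)
        return np.array(r)
    s=least_squares(f,x0,loss="soft_l1"); return s.x,f(s.x).reshape(-1,2)
# block: corners
t=[(360,222),(408,248),(485,200),(435,170)]
print("scene top",[onz(C["scene"],*S(p),35)[:2].round(1) for p in t])
t=[(148,210),(303,240),(330,167),(175,142)]
print("side top",[onz(C["side"],*D(p),35)[:2].round(1) for p in t])
print("teal scene",[onz(C["scene"],*S(p),35)[:2].round(1) for p in [(175,265),(292,265),(290,310),(168,310)]])
A=lambda p:cr(p,(280,195),5);B=lambda p:cr(p,(240,155),7);W=lambda p:cr(p,(235,165),4)
obs=[("wrist",(-51,46,12),W((38,128))),("wrist",(-51,-46,12),W((85,403))),("wrist",(139,46,12),W((652,52))),
("wrist",(-49,25,16),W((50,197))),("wrist",(25,25,16),W((295,170))),
("side",(139,46,12),B((103,512))),("side",(-51,46,12),B((610,607))),("side",(-51,-46,12),B((668,465))),
("side",(100,0,167),B((234,85))),("scene",(100,0,167),A((328,80))),
("scene",(-51,46,12),A((58,425))),("scene",(-51,-46,12),A((187,515))),("scene",(139,-46,12),A((425,318)))]
for z in ("wrist","side","scene",""):
    x,r=res_fit(None,[o for o in obs if o[0].startswith(z)],[520,0,.1]); print(z,x.round(3)); 
print(r.round(1).tolist())
E
python3 fit.py
```

```text
scene top [array([506.1, 245.1]), array([510.9, 222.2]), array([547.5, 227.1]), array([543.7, 252.8])]
side top [array([546.9, 255.8]), array([508. , 247.6]), array([512.7, 223.8]), array([551.7, 233.4])]
teal scene [array([442.7, 266.3]), array([474.3, 240.2]), array([460.3, 220. ]), array([427.7, 246.9])]
wrist [ 5.39996e+02 -5.28470e+01  1.29000e-01]
side [ 5.40553e+02 -5.18550e+01  1.39000e-01]
scene [ 5.35736e+02 -5.75780e+01  1.44000e-01]
 [ 5.39817e+02 -5.29900e+01  1.31000e-01]
[[-1.2, 0.1], [-1.1, 1.1], [1.1, -0.1], [-0.1, 0.5], [0.6, -0.7], [-1.1, -1.2], [0.9, 1.2], [1.5, -1.4], [0.3, -0.1], [0.1, -1.0], [-1.1, -2.3], [0.2, -1.8], [1.1, -1.3]]
```

Run:
```python
import pickle
from h import *
C=pickle.load(open("c0.pkl","rb"))
for n,p in [("cab bottom near",(155,294)),("cab bottom far",(206,240)),("cab left bottom",(102,272)),("post",(78,290)),("tin",(226,243)),("watch",(241,380)),("white machine edge",(210,185))]:
    print(n,onz(C["side"],*p,0)[:2].round())
print("orange corner",onz(C["scene"],360,365,0)[:2].round(), onz(C["scene"],395,240,0)[:2].round())
# shelf height guess: corners for z
for z in (250,300,350,400,500): print(z,onz(C["scene"],390,107,z)[:2].round(),onz(C["side"],20,208,z)[:2].round(),onz(C["side"],190,108,z)[:2].round(),onz(C["scene"],528,43,z)[:2].round())
```

```text
cab bottom near [758. 288.]
cab bottom far [758.  93.]
cab left bottom [907. 287.]
post [914. 350.]
tin [708.  82.]
watch [490. 385.]
white machine edge [ 880. -112.]
orange corner [ 443. -308.] [804. -74.]
250 [995. 159.] [916. 394.] [885. -75.] [1738.  184.]
300 [919.  94.] [845. 433.] [817.  12.] [1610.  117.]
350 [843.  28.] [773. 472.] [748.  99.] [1482.   50.]
400 [767. -37.] [702. 510.] [680. 185.] [1354.  -16.]
500 [ 616. -167.] [559. 588.] [544. 359.] [1099. -150.]
```

carry_out:
  xyz:
    - [0.65,0,0.2]
    - [0.65,0,0.2]
    - [0.65,0,0.2]
    - [0.65,0,0.2]
    - [0.65,0,0.2]
    - [0.65,0,0.2]
    - [0,0,0]
    - [0,0,0]
  dr:
    - [0,0,0]
    - [0,0,0]
    - [0,0,0]
    - [0,0,0]
    - [0,0,0]
    - [0,0,0]
    - [0,0,-0.7]
    - [0,0,-0.7]
  gripper: 1

```text
time: 1.3
tool_pos: [524.7, 234.7, 176.2]
tcp_rot: [-3.141, 0.0, 1.771]
contact_force: [0.4, 0.1, -0.3]
grip_width: 91.8
```

Run:
```python
from plant import *
import cv2,pickle
C={n:capture(n) for n in ["wrist"]}
pickle.dump(C,open("c1.pkl","wb"))
o=get_obs(); print(o["tool_pos"],o["tcp_rot"],o["joint_positions"],o["time"])
cv2.imwrite("pics/w1.png",C["wrist"]["image"])
```

```text
[524.79272082 234.41209549 176.39142693] [-3.14104158e+00  1.50240198e-04  1.77412531e+00] [ 2.86821692e-01  4.96533896e-01  1.48894177e+00 -1.13340050e-04
  1.15667868e+00  8.35383832e-02] 1.35
```

View pics/w1.png

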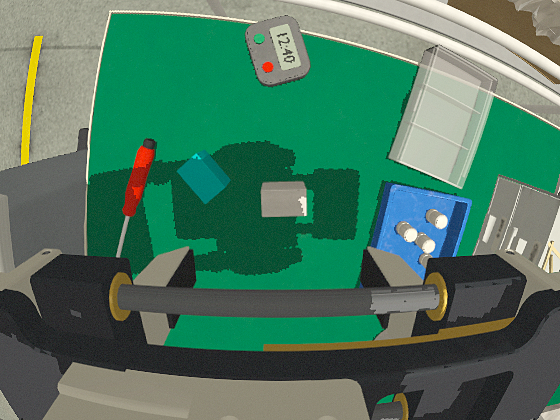

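Run:
```python
import cv2,pickle
im=pickle.load(open("c1.pkl","rb"))["wrist"]["image"]
cv2.imwrite("pics/w1c.png",cv2.resize(im[170:230,245:325],None,fx=9,fy=9,interpolation=cv2.INTER_CUBIC))
```

```text
(no output)
```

View pics/w1c.png

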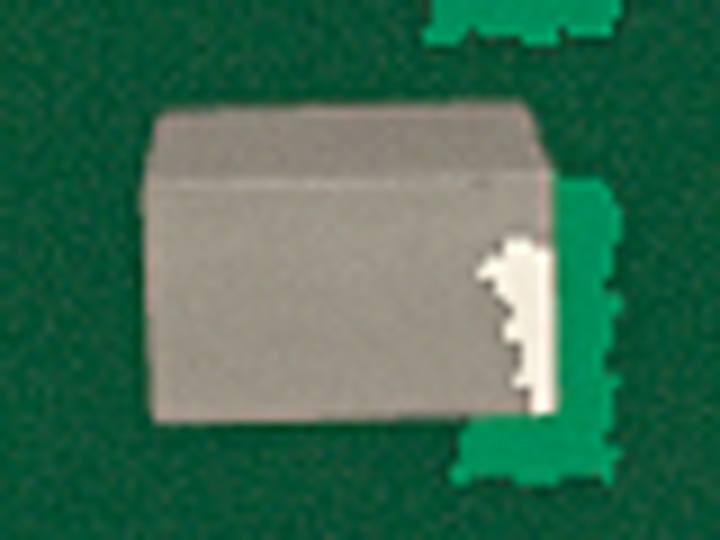

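Run:
```python
import pickle
from h import *
from plant import get_obs
c=pickle.load(open("c1.pkl","rb"))["wrist"]
P=[onz(c,*((np.array(p)+.5)/9-.5+np.array((245,170))),35,True)[:2] for p in [(147,188),(552,175),(555,413),(152,422)]]
P=np.array(P);print(P.round(1),[np.linalg.norm(P[i]-P[(i+1)%4]).round(1) for i in range(4)])
m=P.mean(0);d=P[1]-P[0]+P[2]-P[3];a=np.arctan2(d[1],d[0]);print(m,a)
o=get_obs();th=o["tcp_rot"][2];D=m-o["tool_pos"][:2]
print("tool dx,dy",D@[np.cos(th),np.sin(th)],D@[np.sin(th),-np.cos(th)],"turn yaw deg",np.degrees(a-(th-np.pi/2)))
```

```text
[[507.2 246.5]
 [545.5 255.6]
 [551.1 232. ]
 [512.1 223.2]] [np.float64(39.3), np.float64(24.2), np.float64(40.0), np.float64(23.8)]
[528.95447012 239.31437804] 0.22754591736087185
tool dx,dy 3.9609088751981427 5.065938444214148 turn yaw deg 1.3875280000907735
```

carry_out:
  xyz:
    - [0.07,0.08,0]
    - [0,0,0.5]
    - [0,0,0.5]
    - [0,0,0.5]
    - [0,0,0.5]
    - [0,0,0.3]
    - [0,0,0.18]
    - [0,0,0]
  dr:
    - [0,0,-0.17]
    - [0,0,0]
    - [0,0,0]
    - [0,0,0]
    - [0,0,0]
    - [0,0,0]
    - [0,0,0]
    - [0,0,0]
  gripper: 1

```text
time: 2.35
tool_pos: [528.7, 239.0, 27.4]
tcp_rot: [-3.14, 0.0, 1.789]
contact_force: [0.4, -1.5, 0.2]
grip_width: 91.9
```

carry_out:
  xyz:
    - [0,0,0]
    - [0,0,0]
    - [0,0,0]
    - [0,0,0]
    - [0,0,0]
    - [0,0,0]
    - [0,0,0]
    - [0,0,0]
  dr:
    - [0,0,0]
    - [0,0,0]
    - [0,0,0]
    - [0,0,0]
    - [0,0,0]
    - [0,0,0]
    - [0,0,0]
    - [0,0,0]
  gripper: -1

```text
time: 3.35
tool_pos: [528.9, 239.1, 28.0]
tcp_rot: [3.142, 0.0, 1.79]
contact_force: [-1.0, -0.0, 1.3]
grip_width: 40.2
```

carry_out:
  xyz:
    - [0,0,-0.8]
    - [0,0,-0.8]
    - [-0.77,-0.48,-0.4]
    - [-0.77,-0.48,0]
    - [-0.77,-0.48,0]
    - [-0.77,-0.48,0]
    - [-0.77,-0.48,0]
    - [-0.77,-0.48,0]
  dr:
    - [0,0,0]
    - [0,0,0]
    - [0,0,0]
    - [0,0,0]
    - [0,0,0]
    - [0,0,0]
    - [0,0,0]
    - [0,0,0]

```text
time: 4.35
tool_pos: [419.6, -70.5, 147.8]
tcp_rot: [3.142, 0.0, 1.79]
contact_force: [0.1, -0.4, -2.5]
grip_width: 39.9
```

carry_out:
  xyz:
    - [0,0,0]
    - [0,0,0]
    - [0,0,0]
    - [0,0,0]
    - [0,0,0]
    - [0,0,0]
  dr:
    - [0,0,-0.9]
    - [0,0,-0.9]
    - [0,0,-0.9]
    - [0,0,-0.9]
    - [0,0,-0.9]
    - [0,0,-0.9]

```text
time: 5.1
tool_pos: [420.2, -69.0, 147.7]
tcp_rot: [-3.141, -0.001, 2.548]
contact_force: [0.5, 0.5, -2.0]
grip_width: 39.6
```

carry_out:
  xyz:
    - [0,0,0]
    - [0,0,0]
    - [0,0,0]
    - [0,0,0]
    - [0,0,0]
    - [0,0,0]
    - [0,0,0]
  dr:
    - [0,0,-0.9]
    - [0,0,-0.9]
    - [0,0,-0.9]
    - [0,0,-0.9]
    - [0,0,-0.9]
    - [0,0,-0.75]
    - [0,0,0]

```text
time: 5.98
tool_pos: [420.3, -69.0, 147.7]
tcp_rot: [3.141, -0.0, -3.007]
contact_force: [0.6, -1.2, -2.5]
grip_width: 40.1
```

Run:
```python
from plant import *
import cv2,pickle
C={n:capture(n) for n in ["wrist","scene","side"]}
pickle.dump(C,open("c2.pkl","wb"))
o=get_obs(); print(o["tool_pos"],o["tcp_rot"],o["joint_positions"],o["time"],o["grip_width"])
cv2.imwrite("pics/w2.png",C["wrist"]["image"])
f=lambda n,x0,y0,x1,y1,k:cv2.resize(C[n]["image"][y0:y1,x0:x1],None,fx=k,fy=k,interpolation=cv2.INTER_CUBIC)
cv2.imwrite("pics/d2.png",f("side",240,140,400,260,5))
cv2.imwrite("pics/s2.png",f("scene",250,180,380,300,5))
```

```text
[420.41284398 -69.04083319 147.84407077] [ 3.14149391e+00 -1.52575536e-04 -3.00802804e+00] [-3.43080620e-01  2.86433837e-01  1.92638194e+00  2.21443121e-05
  9.28957753e-01 -2.04745481e+00] 6.125 39.58937565675303
```

View pics/w2.png

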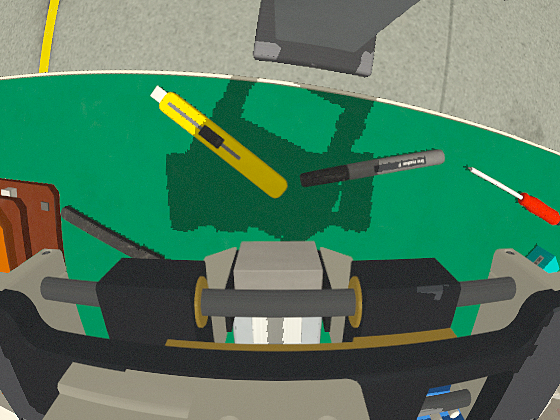

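View pics/d2.png

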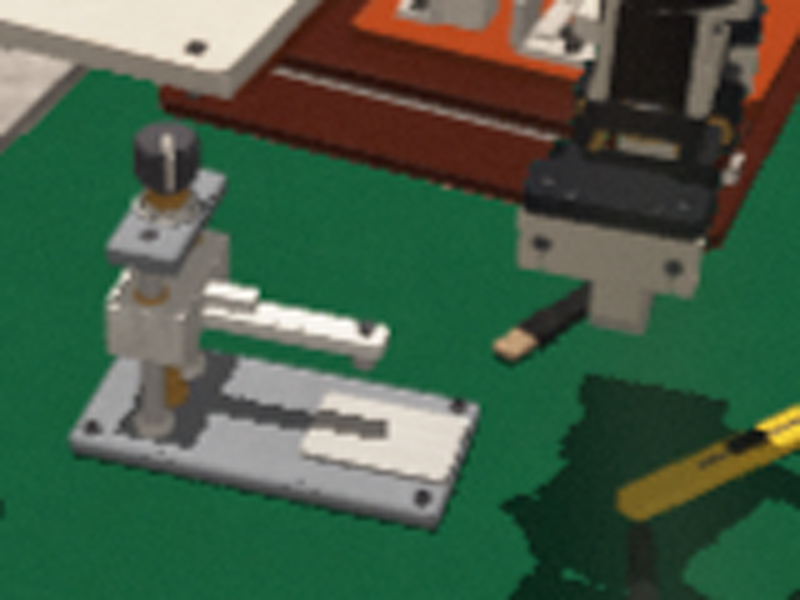

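View pics/s2.png

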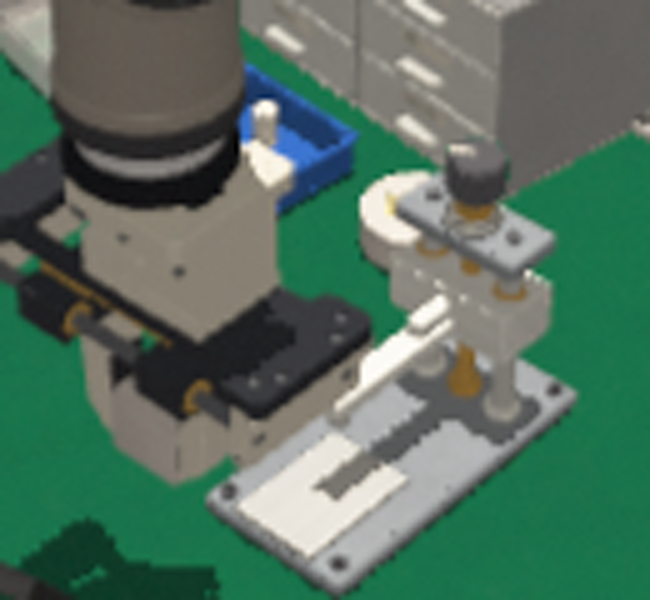

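```bash
cat > fit2.py <<'E'
import pickle
from h import *
C=pickle.load(open("c2.pkl","rb")); C["wrist"]=pickle.load(open("c0.pkl","rb"))["wrist"]
def cr(p,o,k): return (np.array(p,float)+.5)/k-.5+np.array(o)
B=lambda p:cr(p,(240,140),5);A=lambda p:cr(p,(250,180),5);W=lambda p:cr(p,(235,165),4)
pl=lambda a,b:(a,b,12); an=lambda a,b:(a,b,16)
obs=[("wrist",pl(-51,46),W((38,128))),("wrist",pl(-51,-46),W((83,403))),("wrist",pl(139,46),W((652,52))),
("wrist",an(-49,25),W((50,197))),("wrist",an(25,25),W((295,170))),("wrist",an(-49,-25),W((75,350)))]
obs+=[("side",pl(139,46),B((72,437))),("side",pl(-51,46),B((435,522))),("side",pl(-51,-46),B((478,405))),("side",an(-49,25),B((447,483))),("side",an(25,25),B((302,450))),("side",an(25,-25),B((325,393))),("side",(100,0,167),B((167,138)))]
obs+=[("scene",pl(-51,46),A((208,495))),("scene",pl(-51,-46),A((340,592))),("scene",pl(139,-46),A((577,392))),("scene",an(-49,25),A((238,508))),("scene",an(-49,-25),A((308,555))),("scene",an(25,-25),A((408,480))),("scene",(100,0,167),A((477,155)))]
def fit(obs):
    def f(x):
        c,s=np.cos(x[2]),np.sin(x[2]); r=[]
        for n,l,p in obs: r+=list(proj(C[n],[x[0]+c*l[0]-s*l[1],x[1]+s*l[0]+c*l[1],l[2]],n=="wrist")[0]-p)
        return np.array(r)
    s=least_squares(f,[540,-53,.13],loss="soft_l1"); return s.x,f(s.x).reshape(-1,2)
if __name__=="__main__":
  for z in ("wrist","side","scene",""):
    x,r=fit([o for o in obs if o[0].startswith(z)]); print(z,x.round(3),r.round(1).tolist())
E
python3 fit2.py
```

```text
wrist [ 5.39825e+02 -5.27520e+01  1.28000e-01] [[-1.2, -0.2], [-0.7, 0.9], [1.2, -0.0], [-0.1, 0.2], [0.7, -0.8], [0.1, 0.3]]
side [ 5.3931e+02 -5.0034e+01  1.2400e-01] [[-1.2, 0.0], [0.6, -0.7], [1.1, -0.2], [-0.3, 0.2], [-0.7, 0.5], [0.5, -0.1], [-0.0, -0.0]]
scene [ 5.37034e+02 -5.65830e+01  1.39000e-01] [[-1.1, 0.2], [-0.0, -0.8], [0.6, -0.3], [-0.5, 0.1], [0.5, 0.7], [0.1, -0.1], [0.2, -0.0]]
 [ 5.39651e+02 -5.28700e+01  1.30000e-01] [[-1.4, -0.0], [-0.7, 1.0], [1.0, -0.1], [-0.3, 0.3], [0.5, -0.7], [-0.0, 0.4], [-0.8, -0.4], [1.0, -1.5], [1.3, -0.9], [0.0, -0.6], [-0.3, -0.2], [0.8, -0.8], [0.3, -0.5], [-1.2, -1.3], [-0.5, -2.2], [0.6, -1.1], [-0.6, -1.3], [0.1, -0.7], [-0.1, -1.3], [0.2, -1.0]]
```

carry_out:
  xyz:
    - [0,0,0.5]
    - [0,0,0.5]
    - [0,0,0.5]
    - [0,0,0.2]
    - [-0.4,0,0]
    - [-0.4,0,0]
    - [-0.4,0,0]
    - [0,0,0]
  dr:
    - [0,0,0]
    - [0,0,0]
    - [0,0,0]
    - [0,0,0]
    - [0,0,0]
    - [0,0,0]
    - [0,0,0]
    - [0,0,0]

```text
time: 7.12
tool_pos: [493.6, -59.4, 46.5]
tcp_rot: [-3.141, 0.003, -3.006]
contact_force: [-0.9, 0.8, -1.7]
grip_width: 39.7
```

Run:
```python
from plant import *
import cv2,pickle
C={n:capture(n) for n in ["scene","side"]}
pickle.dump(C,open("c3.pkl","wb"))
o=get_obs(); print(o["tool_pos"],o["tcp_rot"],o["time"],o["grip_width"],o["contact_force"])
f=lambda n,x0,y0,x1,y1,k:cv2.resize(C[n]["image"][y0:y1,x0:x1],None,fx=k,fy=k,interpolation=cv2.INTER_CUBIC)
cv2.imwrite("pics/d3.png",f("side",240,150,360,240,6))
cv2.imwrite("pics/s3.png",f("scene",250,180,380,300,5))
```

```text
[491.18381036 -59.2240913   45.99329875] [ 3.14133607e+00 -8.01459815e-04 -3.00617094e+00] 7.225 39.591809756897774 [-0.44578355 -0.92532928 -2.74979558]
```

View pics/d3.png

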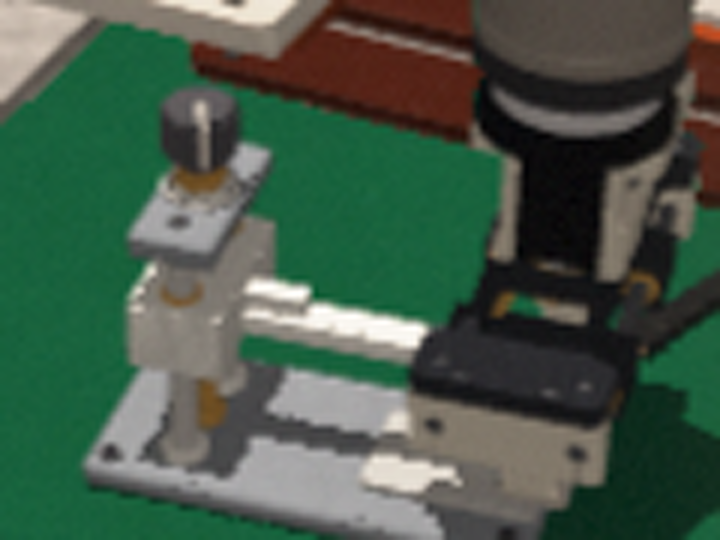

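View pics/s3.png

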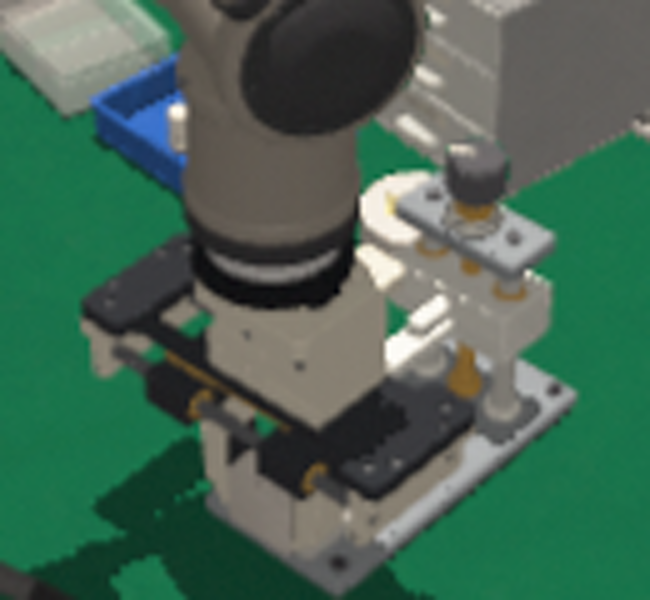

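carry_out:
  xyz:
    - [-0.27,0,0]
    - [-0.27,0,0]
    - [-0.27,0,0]
    - [0,0,0]
    - [0,0,0]
  dr:
    - [0,0,0]
    - [0,0,0]
    - [0,0,0]
    - [0,0,0]
    - [0,0,0]

```text
time: 7.85
tool_pos: [538.7, -52.8, 45.8]
tcp_rot: [3.141, -0.002, -3.006]
contact_force: [0.3, 0.3, -1.9]
grip_width: 39.9
```

carry_out:
  xyz:
    - [0,0,0.02]
    - [0,0,0.015]
    - [0,0,0]
  dr:
    - [0,0,0]
    - [0,0,0]
    - [0,0,0]

```text
time: 8.22
tool_pos: [539.8, -52.8, 44.0]
tcp_rot: [3.142, -0.0, -3.006]
contact_force: [-1.2, -0.0, 0.3]
grip_width: 39.8
```

Run:
```python
from plant import *
import cv2,pickle
C={n:capture(n) for n in ["scene","side"]}
o=get_obs(); print(o["tool_pos"],o["tcp_rot"],o["time"],o["grip_width"],o["contact_force"],o["moment"])
f=lambda n,x0,y0,x1,y1,k:cv2.resize(C[n]["image"][y0:y1,x0:x1],None,fx=k,fy=k,interpolation=cv2.INTER_CUBIC)
cv2.imwrite("pics/d4.png",f("side",240,150,360,240,6))
```

```text
[539.87488418 -52.81858435  43.9459873 ] [-3.14156815e+00 -1.11569283e-04 -3.00612103e+00] 8.325 39.882432658922966 [-1.23046208  0.59774428  1.19877839] [ 0.05758873  0.22215741 -0.04998016]
```

View pics/d4.png

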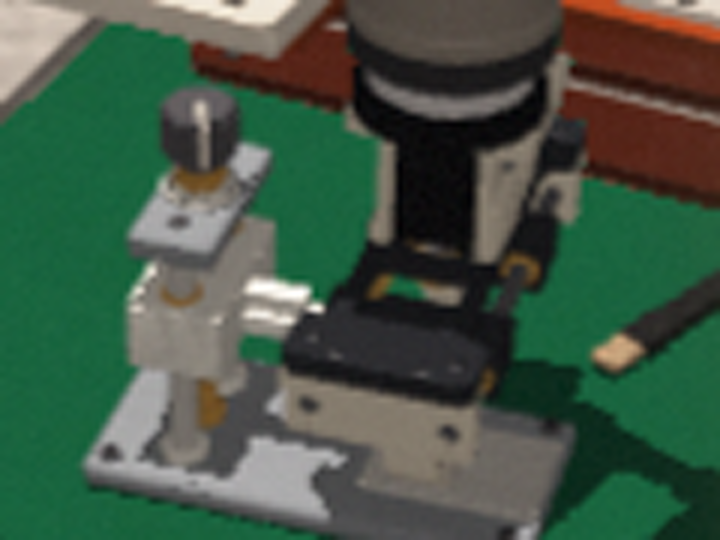

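carry_out:
  xyz:
    - [0,0,0]
    - [0,0,0]
    - [0,0,0]
    - [0,0,0]
    - [0,0,0]
  dr:
    - [0,0,0]
    - [0,0,0]
    - [0,0,0]
    - [0,0,0]
    - [0,0,0]
  gripper: 0.6

```text
time: 8.95
tool_pos: [540.1, -52.8, 43.9]
tcp_rot: [-3.142, 0.0, -3.006]
contact_force: [-0.8, 1.0, 0.1]
grip_width: 73.1
```

carry_out:
  xyz:
    - [0,0,-0.2]
    - [0,0,-0.5]
    - [0,0,-0.7]
    - [0,0,-0.7]
    - [0,0,-0.7]
    - [0,0,0]
  dr:
    - [0,0,0]
    - [0,0,0]
    - [0,0,0]
    - [0,0,0]
    - [0,0,0]
    - [0,0,0]

```text
time: 9.7
tool_pos: [541.7, -53.1, 216.3]
tcp_rot: [-3.139, 0.008, -3.006]
contact_force: [0.3, -0.0, 0.1]
grip_width: 73.5
```

Run:
```python
from plant import *
import cv2,pickle
C={n:capture(n) for n in ["scene","side","wrist"]}
pickle.dump(C,open("c5.pkl","wb"))
o=get_obs(); print(o["tool_pos"],o["tcp_rot"],o["time"],o["grip_width"],o["contact_force"],o["moment"])
f=lambda n,x0,y0,x1,y1,k:cv2.resize(C[n]["image"][y0:y1,x0:x1],None,fx=k,fy=k,interpolation=cv2.INTER_CUBIC)
cv2.imwrite("pics/d5.png",f("side",240,150,360,240,6))
cv2.imwrite("pics/s5.png",f("scene",280,190,380,300,5))
cv2.imwrite("pics/w5.png",C["wrist"]["image"])
```

```text
[539.49207301 -52.66889677 211.48202063] [ 3.14126399e+00 -7.99141054e-04 -3.00614735e+00] 9.85 73.55327546067905 [-0.60542106  0.552374   -0.90193822] [ 0.07119993 -0.0239856   0.03575725]
```

View pics/d5.png

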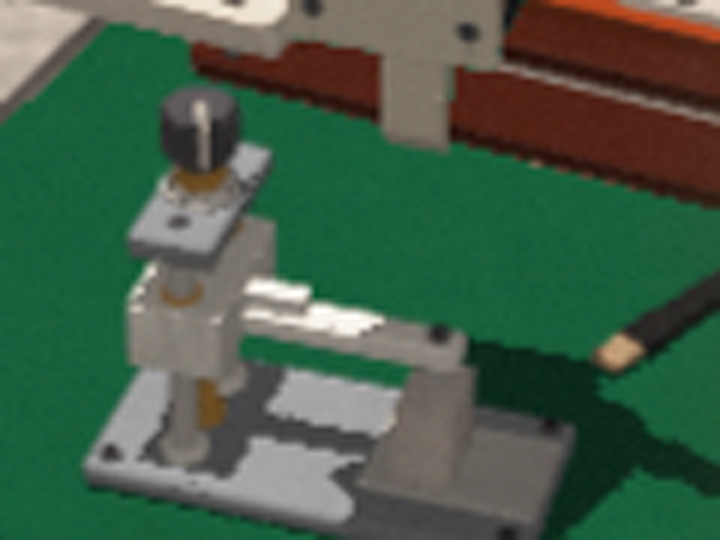

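View pics/s5.png

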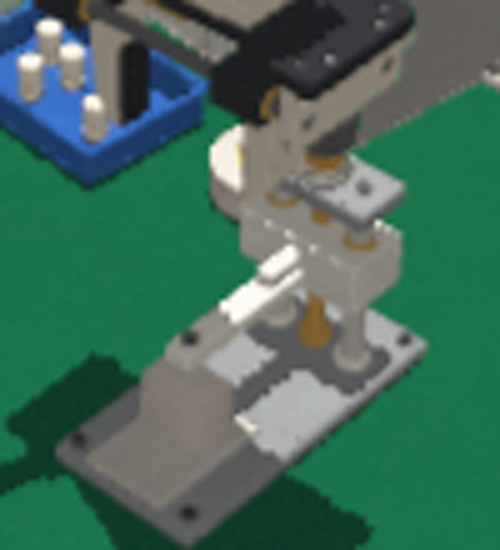

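View pics/w5.png

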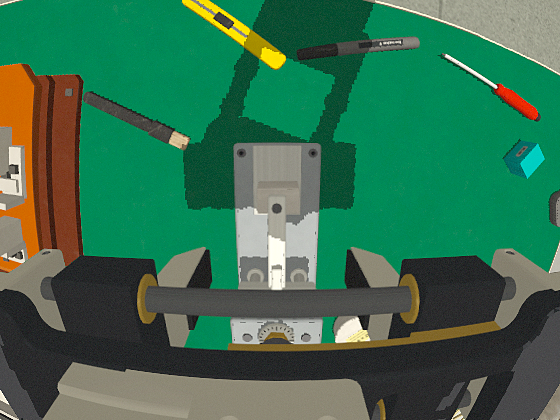

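Run:
```python
import cv2,pickle
im=pickle.load(open("c5.pkl","rb"))["wrist"]["image"]
cv2.imwrite("pics/w5c.png",cv2.resize(im[135:235,225:330],None,fx=6,fy=6,interpolation=cv2.INTER_CUBIC))
```

```text
(no output)
```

View pics/w5c.png

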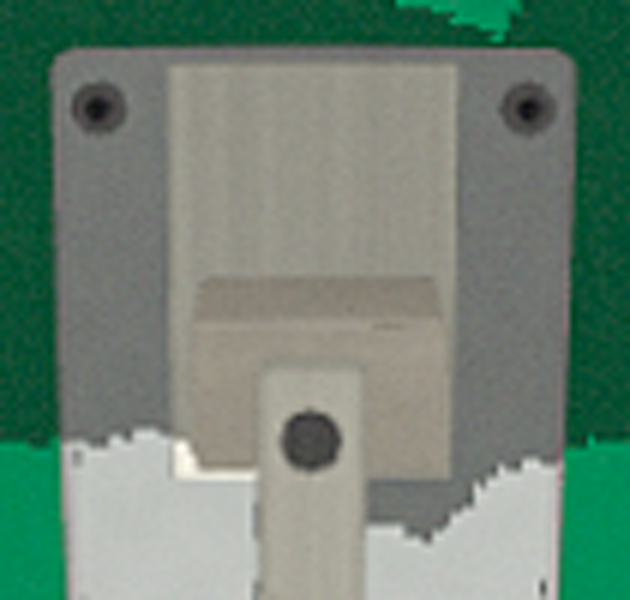

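Run:
```python
import pickle
from h import *
c=pickle.load(open("c5.pkl","rb"))["wrist"]
q=lambda p,z:onz(c,*((np.array(p)+.5)/6-.5+np.array((225,135))),z,True)[:2]
T=np.array([q(p,51) for p in [(193,323),(450,318),(450,477),(192,469)]])
print(T.round(1),T.mean(0)); 
print("hole",q((310,440),77.5))
a1,a2=q((170,65),16),q((457,65),16); d=a2-a1; print("anvil",a1,a2,np.linalg.norm(d)); yaw=np.arctan2(d[1],d[0])-np.pi/2
for y in(yaw,yaw+np.pi,):print("yaw",y)
y=np.arctan2(d[1],d[0])-np.pi/2; y=(y+np.pi/2)%np.pi-np.pi/2
m=(a1+a2)/2; f=m+49*np.array([np.cos(y),np.sin(y)]); print("foot from anvil",f)
b=T[1]-T[0]+T[2]-T[3]; print("block yaw",(np.arctan2(b[1],b[0]))%np.pi-np.pi/2)
p1,p2=q((57,48),12),q((572,48),12);m=(p1+p2)/2;print("plate",np.linalg.norm(p1-p2),m+51*np.array([np.cos(y),np.sin(y)]))
```

```text
[[530.9 -73.5]
 [524.7 -33.9]
 [550.3 -29.9]
 [554.5 -70.8]] [540.11881364 -52.03051819]
hole [539.76425447 -53.71956667]
anvil [494.6249805  -84.10983518] [488.1194378 -35.7986961] 48.747187041571
yaw 0.13385408110385288
yaw 3.275446734693646
foot from anvil [539.93389975 -53.41498386]
block yaw 0.12788667413101762
plate 88.7524331654927 [539.02126847 -53.39265783]
```

carry_out:
  xyz:
    - [-0.4,-0.015,0]
    - [-0.4,0,0]
    - [-0.4,0,0]
    - [-0.4,0,0]
    - [-0.07,0,0]
    - [0,0,0]
  dr:
    - [0,0,0]
    - [0,0,0]
    - [0,0,0]
    - [0,0,0]
    - [0,0,0]
    - [0,0,0]

```text
time: 10.6
tool_pos: [638.7, -40.1, 210.6]
tcp_rot: [3.141, -0.002, -3.006]
contact_force: [-0.2, 0.1, 0.1]
grip_width: 73.5
```

```bash
cat > snap.py <<'E'
import sys
from plant import *
import cv2,pickle
t=sys.argv[1]
C={n:capture(n) for n in ["scene","side","wrist"]}
pickle.dump(C,open(f"c{t}.pkl","wb"))
o=get_obs(); print(o["tool_pos"],o["tcp_rot"],o["joint_positions"],o["time"],o["grip_width"],o["contact_force"],o["moment"])
f=lambda n,x0,y0,x1,y1,k:cv2.resize(C[n]["image"][y0:y1,x0:x1],None,fx=k,fy=k,interpolation=cv2.INTER_CUBIC)
cv2.imwrite(f"pics/d{t}.png",f("side",230,110,350,240,4))
cv2.imwrite(f"pics/s{t}.png",f("scene",280,160,400,300,4))
cv2.imwrite(f"pics/w{t}.png",C["wrist"]["image"])
E
python3 snap.py 6
```

```text
[638.68420686 -40.27123334 211.76775334] [ 3.14146609e+00 -6.96004237e-04 -3.00635686e+00] [-1.82594009e-01  5.83180143e-01  1.23373301e+00 -1.00287787e-04
  1.32538020e+00 -1.88860169e+00] 10.75 73.24035016053789 [ 0.10557086 -0.06489183  0.1870192 ] [ 0.12328663 -0.02009966  0.02283639]
```

View pics/d6.png

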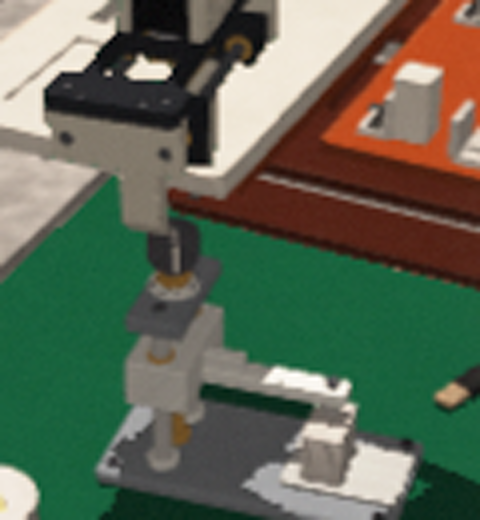

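View pics/w6.png

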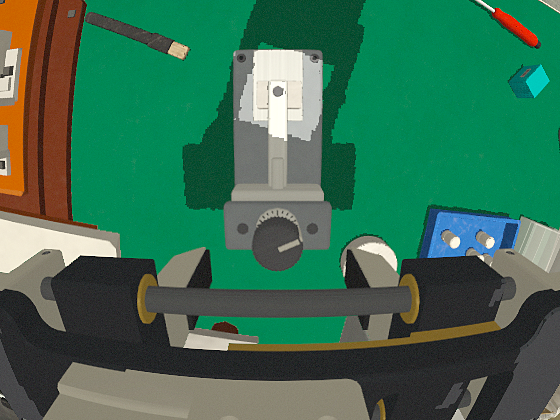

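Run:
```python
import pickle
from h import *
C=pickle.load(open("c6.pkl","rb")); c=C["wrist"]
print("knob",onz(c,276,246,167,True))
im=c["image"]
cv2.imwrite("pics/w6c.png",cv2.resize(im[195:280,220:335],None,fx=6,fy=6,interpolation=cv2.INTER_CUBIC))
s=C["side"];print("grip side",[onz(s,285,157,z).round() for z in (50,100,150,200)])
print([onz(C["scene"],393,247,z).round() for z in (50,100,150,200)]); print([onz(c,120,234,z,True).round() for z in (50,100,150,200)])
cv2.imwrite("pics/sf6.png",C["scene"]["image"])
```

```text
knob [636.27945248 -41.12679805 167.        ]
grip side [array([ 719., -268.,   50.]), array([ 682., -193.,  100.]), array([ 646., -117.,  150.]), array([609., -41., 200.])]
[array([ 733., -126.,   50.]), array([ 688., -161.,  100.]), array([ 643., -197.,  150.]), array([ 598., -232.,  200.])]
[array([ 696., -201.,   50.]), array([ 673., -175.,  100.]), array([ 651., -150.,  150.]), array([ 628., -125.,  200.])]
```

View pics/w6c.png

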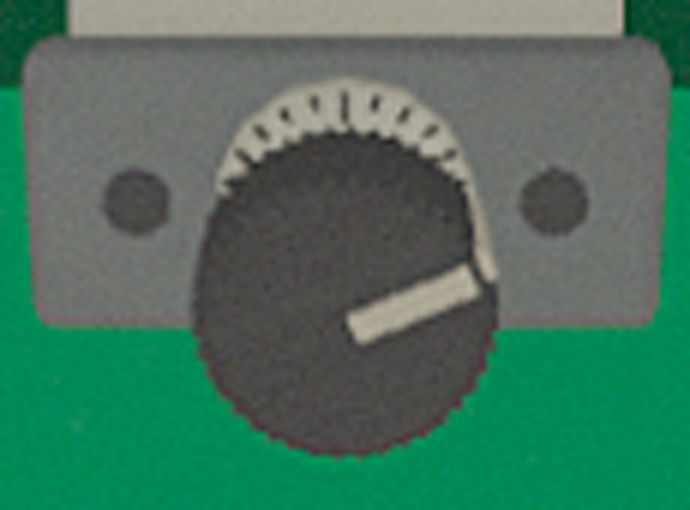

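View pics/sf6.png

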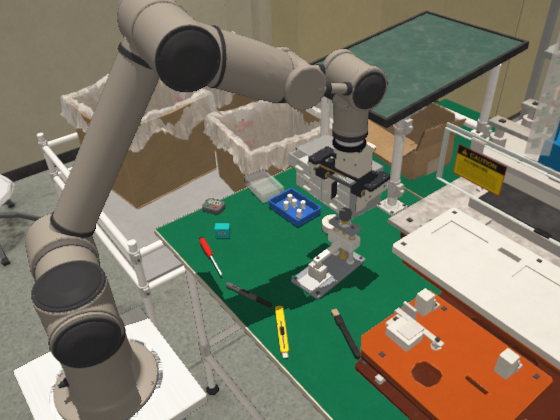

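Run:
```python
import pickle
from h import *
C=pickle.load(open("c6.pkl","rb")); c=C["wrist"]
im=c["image"]; big=cv2.resize(im[195:280,220:335],None,fx=6,fy=6,interpolation=cv2.INTER_CUBIC)
t=np.linspace(0,2*np.pi,60)
def draw(x,y,z,r,col):
    p=proj(c,np.c_[x+r*np.cos(t),y+r*np.sin(t),0*t+z],True)
    p=((p-[220,195]+.5)*6-.5).round().astype(int); cv2.polylines(big,[p],True,col,1); print(p.min(0),p.max(0))
draw(638.8,-40.2,167,15,(0,0,255)); draw(638.8,-40.2,145,15,(0,255,255))
draw(636.8,-41.2,167,15,(255,0,0)); 
cv2.imwrite("pics/w6d.png",big)
```

```text
[195 191] [494 466]
[210 125] [480 378]
[187 171] [487 447]
```

View pics/w6d.png

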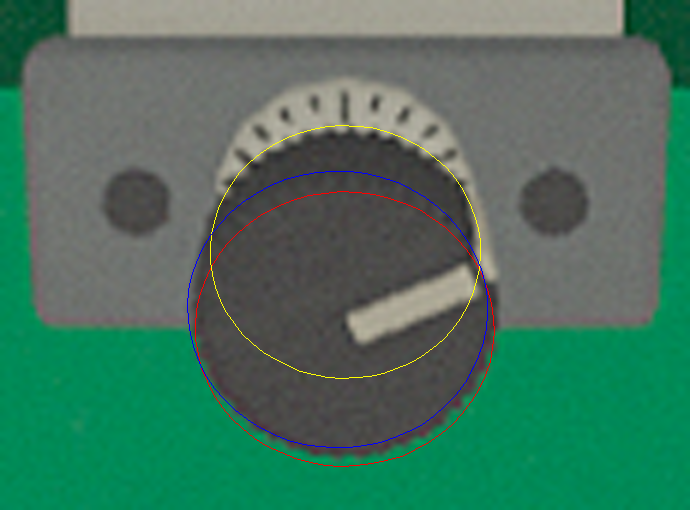

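carry_out:
  xyz:
    - [0.015,0,0]
    - [0,0,0.3]
    - [0,0,0.3]
    - [0,0,0.26]
    - [0,0,0]
    - [0,0,0]
  dr:
    - [0,0,0]
    - [0,0,0]
    - [0,0,0]
    - [0,0,0]
    - [0,0,0]
    - [0,0,0]

```text
time: 11.5
tool_pos: [638.9, -40.4, 161.0]
tcp_rot: [-3.141, 0.001, -3.006]
contact_force: [-0.1, 0.8, 0.1]
grip_width: 73.4
```

```bash
python3 snap.py 7
```

```text
[638.93992066 -40.34736406 161.10384354] [-3.14107720e+00  1.51004689e-03 -3.00611759e+00] [-1.82676029e-01  6.24244755e-01  1.30421042e+00 -1.84022021e-05
  1.21154197e+00 -1.88894058e+00] 11.65 73.31608022577944 [0.31648947 0.16082212 0.38569862] [ 0.12993007 -0.05472278  0.00699665]
```

View pics/d7.png

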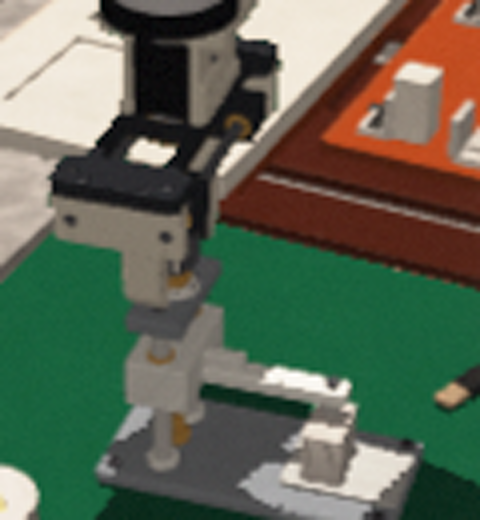

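View pics/w7.png

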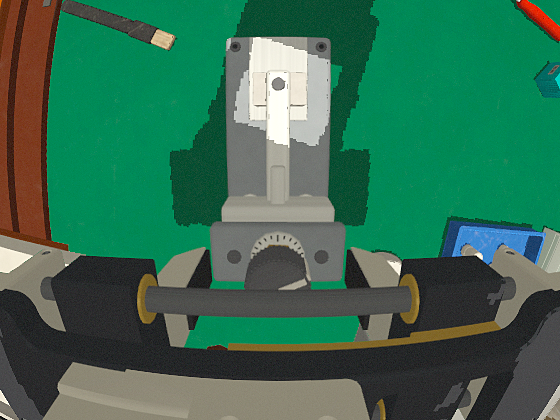

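carry_out:
  xyz:
    - [0.012,0,0.01]
    - [0,0,0]
    - [0,0,0]
    - [0,0,0]
    - [0,0,0]
    - [0,0,0]
    - [0,0,0]
    - [0,0,0]
  dr:
    - [0,0,0]
    - [0,0,0]
    - [0,0,0]
    - [0,0,0]
    - [0,0,0]
    - [0,0,0]
    - [0,0,0]
    - [0,0,0]
  gripper: -1

```text
time: 12.65
tool_pos: [637.9, -40.6, 159.7]
tcp_rot: [-3.141, 0.0, -3.006]
contact_force: [-0.0, -2.8, -0.4]
grip_width: 29.3
```

```bash
python3 snap.py 8
```

```text
[637.87681392 -40.59549257 159.68717043] [-3.14124096e+00  2.05441055e-04 -3.00624958e+00] [-1.83247065e-01  6.24383412e-01  1.30812938e+00 -2.88336454e-04
  1.20877461e+00 -1.88928435e+00] 12.8 29.363141869101547 [-0.1481455  -2.66515558  0.02804337] [-0.32236817 -0.13641844  0.00236577]
```

carry_out:
  xyz:
    - [0,0,0]
    - [0,0,0]
    - [0,0,0]
    - [0,0,0]
    - [0,0,0]
    - [0,0,0]
    - [0,0,0]
    - [0,0,0]
  dr:
    - [0,0,0.8]
    - [0,0,0.8]
    - [0,0,0.8]
    - [0,0,0.8]
    - [0,0,0.8]
    - [0,0,0.8]
    - [0,0,0.8]
    - [0,0,0]

```text
time: 13.8
tool_pos: [638.0, -40.1, 159.7]
tcp_rot: [3.141, 0.0, 2.496]
contact_force: [1.2, -1.4, 0.2]
grip_width: 29.3
```

```bash
python3 snap.py 9
```

```text
[637.99806705 -40.1259589  159.69138212] [3.14100495e+00 2.26385947e-04 2.49713077e+00] [-1.82809032e-01  6.24415057e-01  1.30805774e+00  4.54840121e-04
  1.20865542e+00 -1.10930458e+00] 13.95 29.41909320090271 [ 2.34875355 -1.23518631 -1.40255988] [ 0.06420966 -0.33913506  0.01836386]
```

View pics/d9.png

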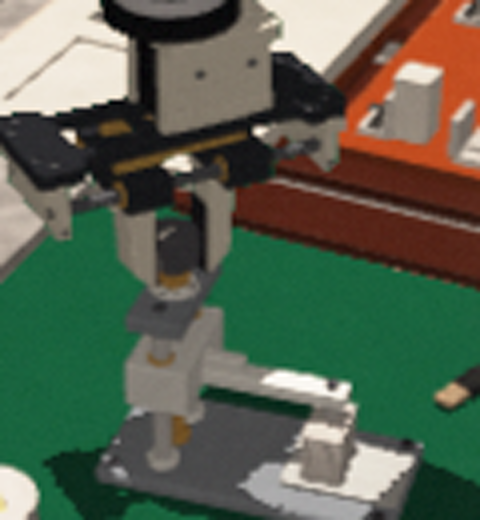

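View pics/w9.png

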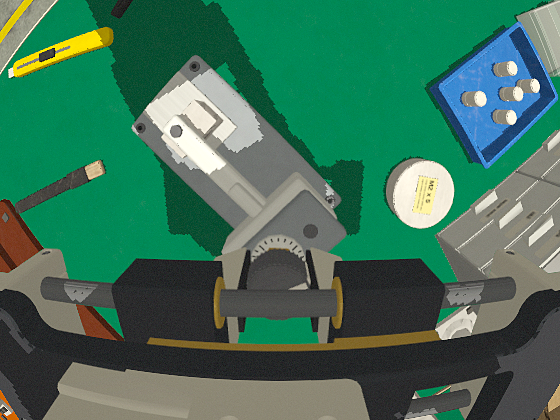

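carry_out:
  xyz:
    - [0,0,0]
    - [0,0,0]
    - [0,0,0]
    - [0,0,0]
    - [0,0,0]
    - [0,0,0]
    - [0,0,0]
    - [0,0,0]
  dr:
    - [0,0,0.8]
    - [0,0,0.8]
    - [0,0,0.8]
    - [0,0,0.8]
    - [0,0,0.8]
    - [0,0,0.8]
    - [0,0,0.8]
    - [0,0,0]

```text
time: 14.95
tool_pos: [638.4, -40.0, 159.7]
tcp_rot: [3.14, -0.0, 1.715]
contact_force: [4.5, 1.0, -0.4]
grip_width: 29.1
```

carry_out:
  xyz:
    - [0,0,0]
    - [0,0,0]
    - [0,0,0]
    - [0,0,0]
    - [0,0,0]
    - [0,0,0]
  dr:
    - [0,0,0.8]
    - [0,0,0.8]
    - [0,0,0.8]
    - [0,0,0.8]
    - [0,0,0.8]
    - [0,0,0]

```text
time: 15.7
tool_pos: [638.8, -40.0, 159.7]
tcp_rot: [3.14, -0.001, 1.157]
contact_force: [6.2, 0.9, -2.2]
grip_width: 29.1
```

```bash
python3 snap.py 10
```

```text
[638.73991107 -40.0254338  159.71580481] [ 3.13958416e+00 -1.34702474e-03  1.15838318e+00] [-1.82641035e-01  6.24731891e-01  1.30739421e+00  9.13920671e-04
  1.20720419e+00  2.29449408e-01] 15.85 29.21847808722699 [ 5.19799341  1.4618225  -2.64632528] [ 0.14074967 -0.96099854 -0.00688372]
```

View pics/d10.png

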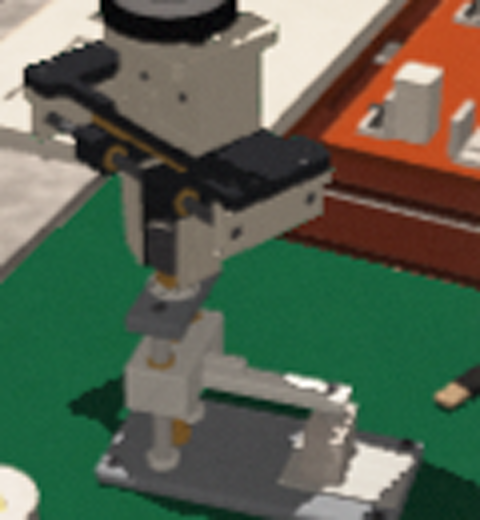

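View pics/w10.png

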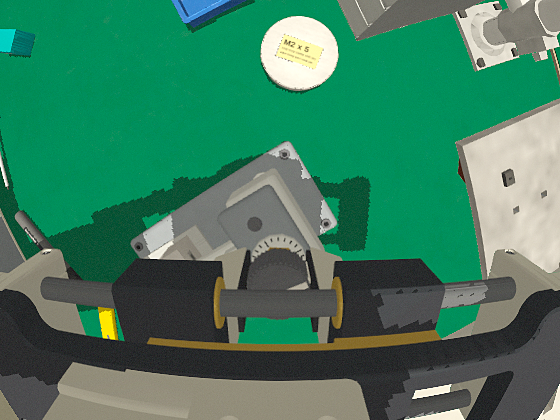

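carry_out:
  xyz:
    - [0.008,0.018,0]
    - [0,0,0]
    - [0,0,0]
    - [0,0,0]
    - [0,0,0]
    - [0,0,0]
  dr:
    - [0,0,0.8]
    - [0,0,0.8]
    - [0,0,0.8]
    - [0,0,0.8]
    - [0,0,0]
    - [0,0,0]

```text
time: 16.6
tool_pos: [639.2, -40.2, 159.7]
tcp_rot: [3.141, -0.001, 0.711]
contact_force: [3.5, 1.0, -1.2]
grip_width: 29.0
```

```bash
python3 snap.py 11
```

```text
[639.1580832  -40.26192314 159.68638751] [ 3.14137393e+00 -4.52417604e-04  7.09550010e-01] [-1.82589634e-01  6.26514924e-01  1.30413541e+00  2.29608652e-04
  1.21048806e+00  6.78575829e-01] 16.75 29.353936886943 [ 4.39092552  1.65765228 -0.88787093] [ 0.14339904 -0.56664781 -0.03335253]
```

View pics/d11.png

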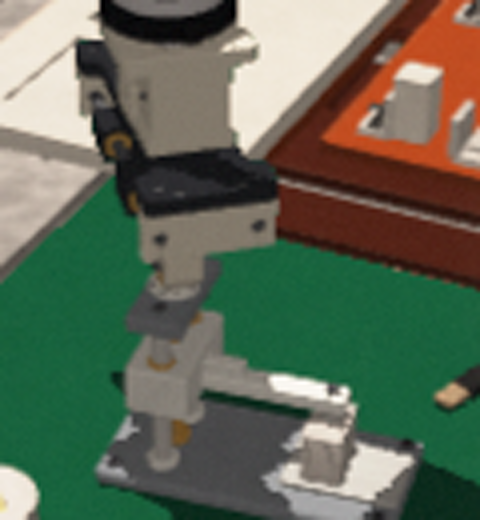

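carry_out:
  xyz:
    - [0,0,0]
    - [0,0,0]
    - [0,0,0]
    - [0,0,0]
    - [0,0,0]
    - [0,0,0]
    - [0,0,0]
  dr:
    - [0,0,0.8]
    - [0,0,0.8]
    - [0,0,0.8]
    - [0,0,0.8]
    - [0,0,0.8]
    - [0,0,0.8]
    - [0,0,0]

```text
time: 17.62
tool_pos: [639.3, -40.7, 159.7]
tcp_rot: [3.141, -0.001, 0.04]
contact_force: [5.1, -0.8, -2.1]
grip_width: 29.0
```

```bash
python3 snap.py 12
```

```text
[639.27418388 -40.63754964 159.72988435] [ 3.14111133e+00 -7.68993777e-04  4.02511707e-02] [-1.82897950e-01  6.26545190e-01  1.30395055e+00 -3.19772463e-04
  1.21024048e+00  1.34776008e+00] 17.775 29.205670068425526 [ 4.68141529 -0.94844654 -2.06316329] [-0.17806598 -0.75058902 -0.00591295]
```

View pics/d12.png

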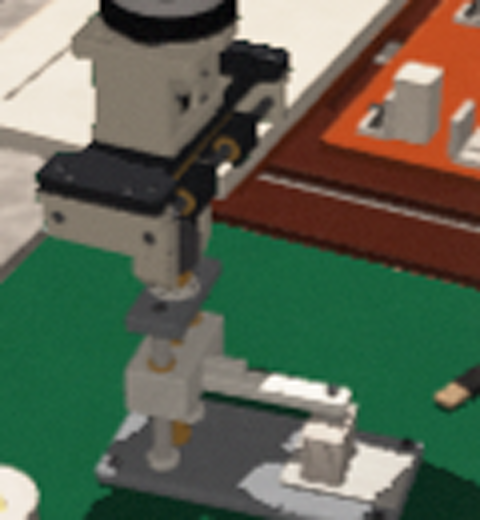

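View pics/w12.png

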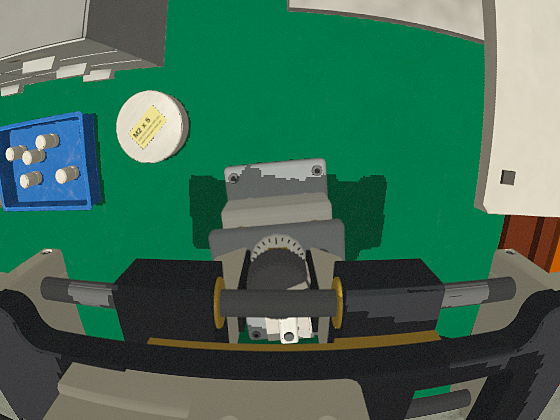

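carry_out:
  xyz:
    - [0,0,0]
    - [0,0,0]
    - [0,0,0]
    - [0,0,0]
    - [0,0,0]
    - [0,0,0]
    - [0,0,0]
    - [0,0,0]
  dr:
    - [0,0,0.8]
    - [0,0,0.8]
    - [0,0,0.8]
    - [0,0,0.8]
    - [0,0,0.8]
    - [0,0,0.8]
    - [0,0,0]
    - [0,0,0]

```text
time: 18.77
tool_pos: [639.1, -41.1, 159.7]
tcp_rot: [3.141, -0.001, -0.63]
contact_force: [5.0, -2.9, -2.0]
grip_width: 29.2
```

```bash
python3 snap.py 13
cat > disp.py <<'E'
import pickle,sys
from h import *
L=lambda t:pickle.load(open(f"c{t}.pkl","rb"))
def sub(r):
    _,v,_,(x,y)=cv2.minMaxLoc(r)
    if not(0<x<r.shape[1]-1 and 0<y<r.shape[0]-1): return x,y,v
    a=r[y-1:y+2,x-1:x+2]
    d=lambda m,c,p:(m-p)/(2*(m-2*c+p))
    return x+d(a[1,0],a[1,1],a[1,2]),y+d(a[0,1],a[1,1],a[2,1]),v
R=L(6)
for n,(x0,y0,x1,y1) in [("side",(256,185,290,212)),("side",(262,188,322,210)),("scene",(325,222,362,248)),]:
    T=R[n]["image"][y0:y1,x0:x1]; 
    for t in sys.argv[1:]:
        I=L(t)[n]["image"][y0-6:y1+8,x0-6:x1+6]
        g=sub(cv2.matchTemplate(I,T,cv2.TM_CCOEFF_NORMED)); print(n,t,round(g[0]-6,2),round(g[1]-6,2),round(g[2],3))
E
python3 disp.py 6 7 9 10 11 12 13
```

```text
[639.10697717 -41.05371114 159.69520441] [ 3.14100638e+00 -8.97201027e-04 -6.30222225e-01] [-1.83301913e-01  6.26523552e-01  1.30409361e+00 -9.79358326e-04
  1.21041995e+00  2.01806200e+00] 18.925 29.269657258050046 [ 4.75986191 -3.45077328 -1.05528515] [-0.32115057 -0.60667154  0.06200007]
side 6 -0.0 0.02 1.0
side 7 -0.01 0.08 0.99
side 9 -0.02 0.37 0.981
side 10 0.09 1.0 0.947
side 11 0.03 1.3 0.95
side 12 0.04 1.75 0.958
side 13 0.05 1.75 0.958
side 6 0.01 -0.01 1.0
side 7 -0.02 -0.02 0.999
side 9 -0.17 0.48 0.965
side 10 0.07 1.11 0.914
side 11 0.33 1.57 0.958
side 12 -0.01 1.89 0.982
side 13 -0.01 1.89 0.982
scene 6 -0.0 -0.02 1.0
scene 7 -0.02 0.0 0.957
scene 9 0.08 0.09 0.971
scene 10 0.05 0.27 0.957
scene 11 0.05 0.3 0.948
scene 12 0.1 0.32 0.937
scene 13 0.12 0.33 0.927
```

View pics/w13.png

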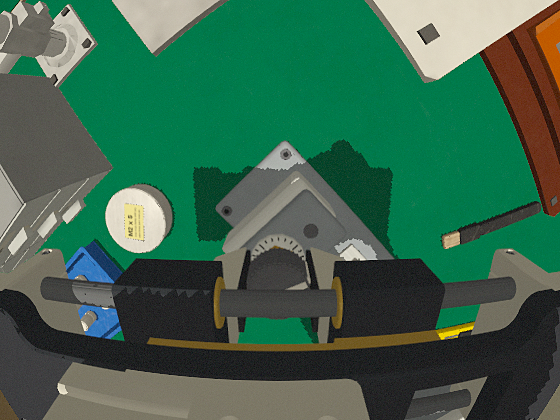

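View pics/d13.png

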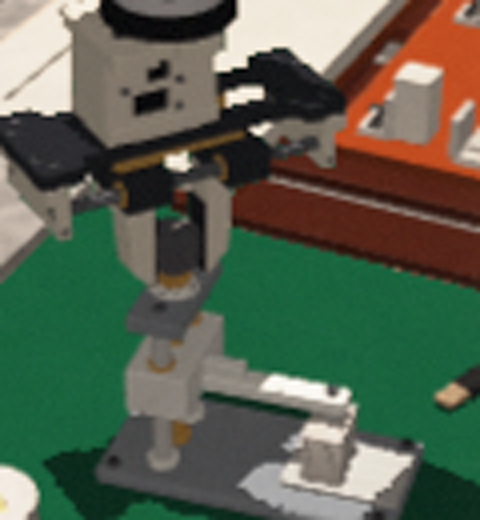

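carry_out:
  xyz:
    - [0,0,0]
    - [0,0,0]
    - [0,0,0]
    - [0,0,0]
    - [0,0,0]
    - [0,0,0]
    - [0,0,0]
    - [0,0,0]
  dr:
    - [0,0,-0.8]
    - [0,0,-0.8]
    - [0,0,-0.8]
    - [0,0,-0.8]
    - [0,0,-0.8]
    - [0,0,-0.8]
    - [0,0,-0.8]
    - [0,0,-0.8]

```text
time: 19.92
tool_pos: [639.2, -40.5, 159.7]
tcp_rot: [3.141, -0.001, 0.267]
contact_force: [4.9, -0.2, -1.9]
grip_width: 29.3
```

carry_out:
  xyz:
    - [0,0,0]
    - [0,0,0]
    - [0,0,0]
    - [0,0,0]
    - [0,0,0]
    - [0,0,0]
    - [0,0,0]
    - [0,0,0]
  dr:
    - [0,0,-0.8]
    - [0,0,-0.8]
    - [0,0,-0.8]
    - [0,0,-0.8]
    - [0,0,-0.8]
    - [0,0,-0.6]
    - [0,0,0]
    - [0,0,0]

```text
time: 20.92
tool_pos: [639.0, -40.1, 159.7]
tcp_rot: [-3.142, -0.0, 0.903]
contact_force: [4.5, 2.1, -1.8]
grip_width: 29.4
```

```bash
python3 snap.py 14;python3 disp.py 9 10 11 13 14
```

```text
[639.06794057 -40.15863876 159.69732906] [ 3.14155191e+00 -3.62876686e-04  9.03130827e-01] [-1.82496198e-01  6.26457856e-01  1.30421012e+00  3.22692509e-04
  1.21071942e+00  4.85055641e-01] 21.075 29.345902892090326 [ 4.46202243  1.32099027 -1.07657618] [ 0.23478055 -0.6753727  -0.01974454]
side 9 -0.02 0.37 0.981
side 10 0.09 1.0 0.947
side 11 0.03 1.3 0.95
side 13 0.05 1.75 0.958
side 14 0.13 0.78 0.952
side 9 -0.17 0.48 0.965
side 10 0.07 1.11 0.914
side 11 0.33 1.57 0.958
side 13 -0.01 1.89 0.982
side 14 0.14 0.98 0.975
scene 9 0.08 0.09 0.971
scene 10 0.05 0.27 0.957
scene 11 0.05 0.3 0.948
scene 13 0.12 0.33 0.927
scene 14 0.05 0.22 0.968
```

View pics/w14.png

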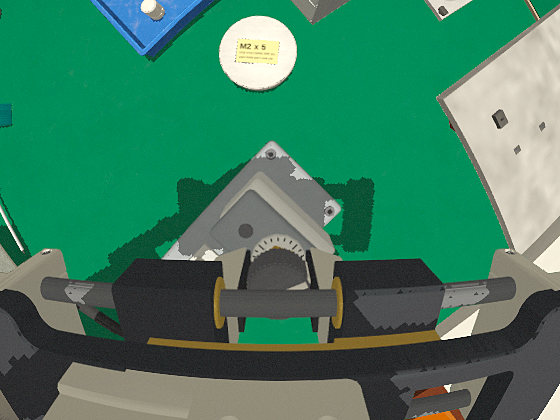

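View pics/d14.png

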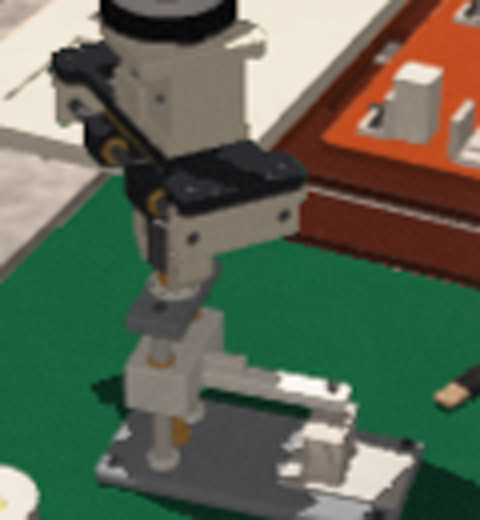

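Run:
```python
import pickle
from h import *
C=pickle.load(open("c14.pkl","rb"))
print((proj(C["side"],[630,-40,70])-proj(C["side"],[630,-40,71]))[0],(proj(C["side"],[545,-52,70])-proj(C["side"],[545,-52,71]))[0])
a=C["side"]["image"];b=pickle.load(open("c6.pkl","rb"))["side"]["image"]
T=b[212:238,300:328]
r=cv2.matchTemplate(a[206:246,294:334],T,cv2.TM_CCOEFF_NORMED);print(cv2.minMaxLoc(r))
```

```text
[0.00390043 0.32880399] [-0.01443024  0.33138136]
(-0.3418794274330139, 0.8703134059906006, (11, 14), (6, 6))
```

```bash
python3 -c "
from plant import *
print(close_job())"
```

```text
the job is handed in; nothing more can be done
None
```

I set the height stop and handed the job in at about 21 s of the 67 s allowed. No verdict was reported. The gripper is still holding the knob still.

- **Block:** I took the pale steel block and left the teal look-alike alone. It stands upright on the anvil. The wrist camera put the foot within about 2 mm of the block's centre and the angle within 0.01 rad. The last side view showed the block had not moved.
- **Seating:** I turned the knob about 224° clockwise. The side camera showed the foot drop about 5.5 mm and then stop, with no movement over the last 38°, so it was seated and the drive was slipping. I judged seating from this alone, because the contact force on the block cannot be read directly.
- **Back-off:** I turned it back 87.8°, which should leave the foot 2.9 mm clear. The image shift gave about 2.8 mm, inside the 2.0–3.7 mm limits. The index line kept its place relative to the jaws, so the knob did not slip in the grip.
- **Disagreements:**
  - The scene camera placed the stand about 4 mm away from the wrist camera's position, so I relied on the wrist camera.
  - The scene camera also showed less foot travel than the side camera.
  - My first correction to the knob's centre was about 1 mm off. I mostly corrected it while turning, but a side force of about 4–5 N on the tool remains.
- **Other things on the bench:** I moved none of them on purpose, and no bump showed in the forces I read. I did not measure their final positions.

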